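# Make up two gift sets of turned wood

### The job

Make up the two gift sets for the club's sale table. For the kitchen set, first stand the large bowl in the wide compartment of the blue tray, then nest the small bowl inside it, and stand the pale pepper mill upright in the narrow compartment of that tray. For the desk set, stand the lidded box upright in the wide compartment of the yellow tray and lay the dark red pen down in its narrow compartment; the dark mill and the pale pen are not wanted, so leave them where they are.

Things in the scene. Friction and masses are not known exactly. Their poses are not given: they have to be found in the camera images.
- large_bowl: Large open turned bowl of mid-brown wood, 136 mm across the rim, 52 mm high, foot 84 mm across. Wall 8 mm thick and nearly upright over its top 16 mm: pinch the rim from above, one finger inside, one outside, centre of the wall 63 mm from the axis. Inner floor 10 mm above the underside. 0.16 kg. Origin: centre of its underside, z up the axis.
- small_bowl: Small, deep open turned bowl of pale wood, 80 mm across the rim, 56 mm high, foot 52 mm across. Wall 8 mm thick, nearly upright over its top 20 mm: pinch the rim from above, mid-wall 35.5 mm from the axis. Nested in the large bowl it stands 10 mm above that bowl's underside and 14 mm above its rim. 0.08 kg. Origin: centre of its underside, z up the axis.
- lidded_box: Round turned box with its lid on, in one piece: pale body 80 mm across, dark lid 84 mm across with its top about 54 mm above the table, and on it a round dark knob 20 mm across, from 56 to 74 mm up: take it by the knob. 0.15 kg. Origin: centre of its underside, z up the axis.
- pale_mill: Pepper mill of pale wood standing upright, 116 mm high: foot 50 mm across, waist 34 mm at 48 mm up, and a round head 42 mm across from 75 to 100 mm up, small steel nut on top. Take it by the head. 0.14 kg. Origin: centre of its underside, z up the axis.
- dark_mill: The same pepper mill in dark wood. Not wanted, leave it. Origin: centre of its underside.
- red_pen: Turned pen, dark red wood with brass fittings, lying down; 122 mm long, 14 mm thick. It does not roll. 0.035 kg. Origin: under the middle of its length, on the surface it lies on; x along the pen towards the writing tip, z up.
- pale_pen: The same pen in pale wood. Not wanted, leave it. Origin as for the red pen.
- blue_tray: Blue open tray, fixed on the table. Outside 155 mm along its x, 230 mm along its y, walls 5 mm thick and 22 mm high, floor 6 mm above the table. A wall across it leaves a wide compartment, 145 x 145 mm, centred at y = -37.5 mm, and a narrow one, 145 mm along x and 70 mm along y, centred at y = +75 mm. Origin: centre of its underside, on the table; z up.
- yellow_tray: Yellow open tray, fixed on the table, of exactly the same shape and compartments as the blue one. Origin: centre of its underside, on the table; z up.

How it is judged:
By the outcome, as a careful person would: the job done as asked, in the order asked, and still so for the second after the job is handed in, with the robot touching nothing.
It also fails if it takes over 120 s, if anything falls off the work surface, if the arm or the gripper's body presses on something with over 40 N, if the wrist force passes 120 N, or if a joint passes its speed limit or range.

### The arm

A 6-joint arm with a two-finger parallel gripper is mounted at the origin on the work surface. World frame = base frame: x ahead of the robot, y to its left, z up, the work surface at z = 0. Lengths are in m, angles in rad, forces in N, time in s.
With the tool pointing down it reaches from about 0.35 to 0.875 m from the base axis. Payload 4.2 kg.
Tool frame: the origin (TCP) lies at the very end of the fingers, on their centre line; the grasp point (between the pads) lies 19 mm behind it (arm.pinch_z is the distance from the TCP to the grasp point, in m); z points along the fingers, y is the line along which they close (so a half turn about z gives the same grasp; the last joint's range is limited). The gripper opens to 87 mm and grips with 3 to 60 N. Pads are 19 mm wide; open, the fingers measure 117 mm over their backs; the gripper's body (75 mm by 190 mm) begins 51 mm behind the grasp point.
Start: joints at [0.259, 0.385, 0.008, 0, -1.194, -0.259], TCP at [0.625, 0, 0.223] pointing down, gripper open.
Joint ranges: [-3.14, 3.14], [-1.21, 2.06], [-1.07, 1.41], [-3.16, 2.05], [-2.99, -0.16], [-3.1, 3.1]. Speed limits (rad/s): [2.79, 2.79, 3.14, 3.14, 3.14, 3.14].

### API

Orientations are given as a 3x3 rotation matrix whose columns are the frame's x, y, z axes.
In Python, from station import arm, capture gives the robot as it stands. The module is installed in compiled form; this text tells all that it offers.
- The arm moves only by the tool carry_out, never from a script. Its argument "plan" is a list of rows, each a list of 7 numbers: the turn, a rotation vector about the world's x, y, z in units of 180 degrees (1.0 is 180 degrees), then the shift along the world's x, y, z in units of 0.4 m (1.0 is 0.4 m), then the opening, from -1 (shut) to 1 (fully open). In form: [[rx, ry, rz, tx, ty, tz, grip], ...]. A call has 1 to 8 rows; each row is the pose to reach, as a shift and turn from the pose commanded when the call began, turning the shorter way round; what a row does not reach only later rows make up. A row lasts 1/10 s, in which the tool goes at most 50 mm and 8.59 degrees, less where a joint would pass 70% of its speed; a pose out of reach is approached as far as the arm can. A call with a number of a shift or a turn outside -1 to 1 is refused whole. A call with a gripper value outside its range is refused whole. The fingers move at their own pace and stop on an object; "grip_force" is the grip in N (left out, the last holds). Time passes only in rows, so rows that repeat a pose let the fingers close. It gives the time, the measured TCP pose, the force, the opening and the grip force at its end, in the units of the state.
- arm.state(): the state, without advancing time (a new reading comes with each control period).
- capture(name): name is "scene" or "side" or "wrist"; returns a dict with "color" (480x640x3 uint8, blue, green, red), "fx", "fy", "cx", "cy" (pixels), "cam_to_world" (4x4, takes a point from camera to world coordinates). Camera axes: x right, y up, looking along -z (the intrinsics and any distortion apply to the point x, -y, -z); pixel columns grow to the right and rows downward; lengths in m; the calibration is good to about 2 mm. A picture is of the moment at which its call begins. There is no depth.
- arm.close_job(): hands the job in; it is judged then, once.
The state is a dict: "t": time; "q": joint angles; "qd": joint speeds; "tau": joint torques, N m; "tool_pos": TCP position; "orientation": TCP orientation; "force": force on the tool from outside, world axes, zero at the start; "ft_torque": the same for the moment, N m; "width": finger opening in m; "grip_force": force on a finger pad.
Only numpy, scipy, OpenCV 4.12 (cv2) and the standard library are available. Lean on these libraries where they do the work, as an engineer would, in place of code of your own. Each camera call takes 0.05 s, during which the arm holds its last target. There are 200 camera calls.

## Working session

There is one attempt and no reset: what is moved stays moved. The work goes in short steps, Python scripts to look and compute and a tool call to move; the robot and the scene stay as the last step left them, time stands still between calls to the robot, and variables do not carry over. Pictures are saved under pics/ and viewed, at most 14 in all, crops included, and the job is handed in when it is done.

Besides the shell and the picture viewer there is one more tool, called after "Request:" as a command line: name --pt "numbers of a row" for each row, then --argument value for the rest. carry_out: Moves the arm, as the interface text tells. Shifts and turns lie within -1 to 1; 1 stands for 0.4 m of shift or 180 degrees of turn. Its arguments: {"type":"object","properties":{"plan":{"type":"array"},"grip_force":{"type":"number"}},"required":["plan"]}

```bash
mkdir -p pics
cat > h.py <<'E'
import numpy as np, cv2
from station import arm, capture
def snap(n,f):
    c=capture(n); cv2.imwrite('pics/'+f+'.png',c['color']); np.savez('pics/'+f+'.npz',**c); return c
def ld(f): return dict(np.load('pics/'+f+'.npz'))
def ray(c,u,v):
    T=c['cam_to_world']; d=np.array([(u-c['cx'])/c['fx'],-(v-c['cy'])/c['fy'],-1.0]); return T[:3,3],T[:3,:3]@d
def onz(c,u,v,z):
    o,d=ray(c,u,v); return o+d*(z-o[2])/d[2]
def proj(c,p):
    T=c['cam_to_world']; q=T[:3,:3].T@(np.array(p)-T[:3,3]); return c['cx']+c['fx']*q[0]/-q[2], c['cy']-c['fy']*q[1]/-q[2]
E
python3 - <<'E'
from h import *
for n in ('scene','side'):
    c=snap(n,n+'0'); print(n,[k for k in c], c['fx'],c['fy'],c['cx'],c['cy'],c['cam_to_world'].round(3).tolist())
print(arm.state(),arm.pinch_z)
E
```

```text
scene ['color', 'fx', 'fy', 'cx', 'cy', 'cam_to_world'] 445.85663827958433 445.85663827958433 316.6858826092061 238.5414895747654 [[-0.125, -0.829, 0.545, 1.107], [0.992, -0.113, 0.056, 0.041], [0.015, 0.548, 0.836, 0.963], [0.0, 0.0, 0.0, 1.0]]
side ['color', 'fx', 'fy', 'cx', 'cy', 'cam_to_world'] 437.3255696690231 437.3255696690231 317.09307990611853 233.6832704642987 [[-0.799, 0.405, -0.445, 0.146], [-0.602, -0.534, 0.594, 0.492], [0.003, 0.742, 0.67, 0.583], [0.0, 0.0, 0.0, 1.0]]
{'t': 0.1, 'q': array([ 2.58605399e-01,  3.85436475e-01,  6.75459440e-03, -4.45783168e-04,
       -1.19399720e+00, -2.58613607e-01]), 'qd': array([-0.00047795, -0.00122902,  0.00354447,  0.00067479, -0.00205783,
       -0.00058051]), 'tau': array([ 1.65357815e-04, -3.91689312e+01,  1.87934643e+01,  4.23187181e+00,
        1.34990664e-02, -6.93199490e-05]), 'tool_pos': array([6.24454402e-01, 2.10800724e-05, 2.21590368e-01]), 'orientation': array([[-1.72544413e-04, -9.99998130e-01, -1.92612095e-03],
       [-9.99999982e-01,  1.72700261e-04, -8.07466995e-05],
       [ 8.10791901e-05,  1.92610698e-03, -9.99998142e-01]]), 'force': array([-0.5247418 ,  0.34846573, -0.844726  ]), 'ft_torque': array([0.00196521, 0.00372635, 0.00336422]), 'grip_force': 0.0, 'width': 0.08737134641924917} 0.0187
```

View pics/scene0.png

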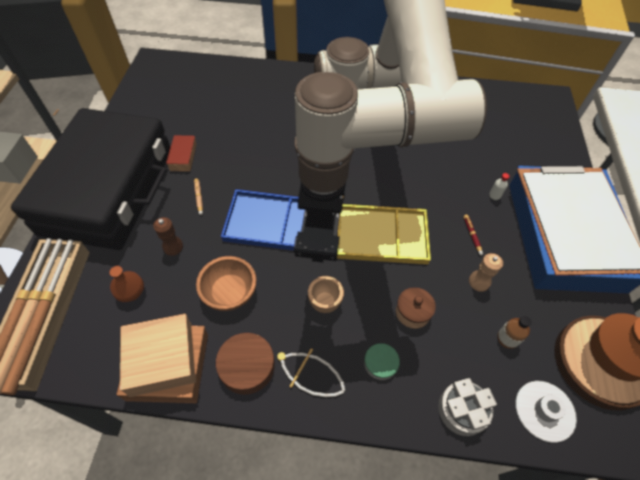

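View pics/side0.png

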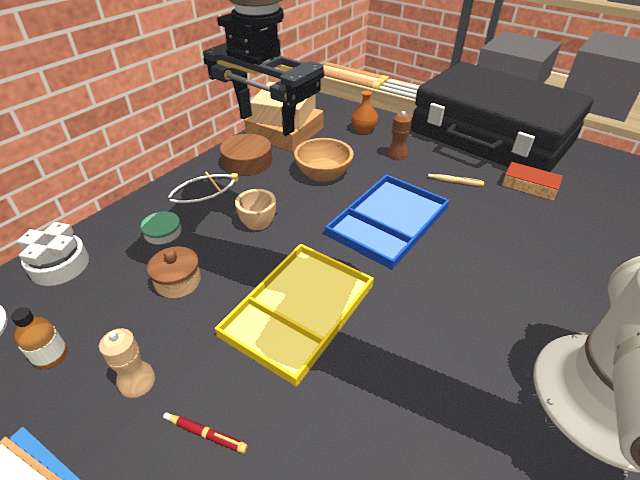

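The scene view shows the blue tray at (262,218), yellow tray (383,233), large bowl (227,285), small bowl (325,295), lidded box (416,308), pale mill (486,272), red pen (473,234), dark mill (167,236) and pale pen (198,197). The side view shows both trays unobstructed, blue at (388,220) and yellow at (297,313), with their narrow compartments on the left/near side.

```bash
cat > m.py <<'E'
from h import *
from scipy.optimize import least_squares
def blob(c,seed,lo=None,hi=None):
    hsv=cv2.cvtColor(c['color'],cv2.COLOR_BGR2HSV)
    m=((hsv[...,2]>75)&(hsv[...,1]>60)).astype(np.uint8) if lo is None else cv2.inRange(hsv,lo,hi)
    n,l=cv2.connectedComponents((m>0).astype(np.uint8)); m=(l==l[seed[1],seed[0]]).astype(np.uint8)
    k=max(cv2.findContours(m,cv2.RETR_EXTERNAL,cv2.CHAIN_APPROX_NONE)[0],key=cv2.contourArea); return k[:,0].astype(float)
def circ(c,k,z,r):
    P=np.array([onz(c,u,v,z)[:2] for u,v in k])
    P=cv2.convexHull(P.astype(np.float32))[:,0]
    f=lambda a:np.hypot(*(P-a).T)-r
    s=least_squares(f,P.mean(0),loss='soft_l1',f_scale=.001); return s.x, np.abs(f(s.x)).mean(), P.min(0),P.max(0)
E
python3 - <<'E'
from m import *
S,D=ld('scene0'),ld('side0')
def t(nm,c,seed,z,r):
    k=blob(c,seed); x,e,a,b=circ(c,k,z,r); print(nm,x.round(4),'res',e.round(4),a.round(3),b.round(3),len(k))
t('large S',S,(227,300),.052,.068); t('large D',D,(324,175),.052,.068)
t('small S',S,(325,308),.056,.040); t('small D',D,(256,220),.056,.040)
t('lid S',S,(405,303),.054,.042); t('lid D',D,(160,266),.054,.042)
for nm,c,seed,lo,hi in (('blueS',S,(255,215),(100,90,60),(125,255,255)),('blueD',D,(400,205),(100,90,60),(125,255,255)),('yelS',S,(365,235),(22,90,70),(35,255,255)),('yelD',D,(320,300),(22,90,70),(35,255,255))):
    k=blob(c,seed,lo,hi); h=cv2.convexHull(k.astype(np.float32)); q=cv2.approxPolyDP(h,6,True)[:,0]
    print(nm,q.tolist()); print([onz(c,u,v,.022)[:2].round(3).tolist() for u,v in q],[onz(c,u,v,0)[:2].round(3).tolist() for u,v in q])
for nm,c,seed in (('millS',S,(486,275)),('millD',D,(135,380)),('redS',S,(472,229)),('redD',D,(205,433))):
    k=blob(c,seed); (u,v),wh,a=cv2.minAreaRect(k.astype(np.float32)); print(nm,u,v,wh,a,k.min(0),k.max(0),onz(c,u,v,.007).round(3))
print('nut/knob rough', [onz(S,*p).round(3).tolist() for p in ((493,258,.1),(418,300,.068),(167,222,.11))],[onz(D,*p).round(3).tolist() for p in ((119,340,.105),(171,257,.068),(402,114,.114))])
I=cv2.resize(S['color'][190:330,370:530],None,fx=4.5,fy=4.2); cv2.imwrite('pics/cropS.png',I[:590])
E
```

```text
large S [ 0.6579 -0.2111] res 0.0021 [ 0.587 -0.282] [ 0.727 -0.141] 164
large D [ 0.6407 -0.1748] res 0.0975 [ 0.571 -0.442] [ 1.054 -0.006] 670
small S [0.6576 0.0197] res 0.0029 [ 0.612 -0.024] [0.703 0.06 ] 100
small D [0.6355 0.0366] res 0.0139 [ 0.581 -0.019] [0.693 0.088] 140
lid S [0.6611 0.2209] res 0.0049 [0.615 0.18 ] [0.714 0.264] 117
lid D [0.6272 0.2392] res 0.0127 [0.572 0.187] [0.689 0.285] 156
blueS [[235.0, 189.0], [298.0, 196.0], [304.0, 210.0], [292.0, 248.0], [222.0, 239.0]]
[[0.364, -0.261], [0.365, -0.088], [0.409, -0.066], [0.53, -0.079], [0.527, -0.257]] [[0.347, -0.268], [0.347, -0.092], [0.393, -0.068], [0.516, -0.082], [0.514, -0.264]]
blueD [[386.0, 174.0], [449.0, 200.0], [391.0, 269.0], [324.0, 234.0]]
[[0.516, -0.26], [0.362, -0.256], [0.36, -0.01], [0.508, -0.012]] [[0.531, -0.289], [0.371, -0.286], [0.368, -0.029], [0.522, -0.032]]
yelS [[342.0, 204.0], [426.0, 209.0], [430.0, 260.0], [337.0, 255.0]]
[[0.376, 0.031], [0.362, 0.254], [0.519, 0.262], [0.535, 0.034]] [[0.359, 0.031], [0.344, 0.259], [0.505, 0.268], [0.522, 0.034]]
yelD [[302.0, 244.0], 
[... 247 characters left out ...]
 271.06927490234375 (22.442590713500977, 41.6173095703125) 35.21759033203125 [469. 252.] [503. 290.] [0.523 0.403 0.007]
millD 126.70001220703125 362.4000244140625 (72.00138854980469, 39.35479736328125) 63.43495178222656 [ 98. 328.] [154. 397.] [0.582 0.379 0.007]
redS 472.625732421875 231.9481964111328 (39.76115417480469, 6.41835355758667) 67.61986541748047 [463. 214.] [482. 251.] [0.409 0.378 0.007]
redD 208.12741088867188 432.9837341308594 (83.00220489501953, 12.107807159423828) 22.47943687438965 [169. 414.] [247. 452.] [0.409 0.377 0.007]
nut/knob rough [[0.543, 0.386, 0.1], [0.655, 0.224, 0.068], [0.552, -0.367, 0.11]] [[0.544, 0.385, 0.105], [0.647, 0.228, 0.068], [0.55, -0.37, 0.114]]
```

Run:
```python
from m import *
c=snap('wrist','w0'); print(c['fx'],c['cx'],c['cy'],c['cam_to_world'].round(3).tolist())
```

```text
381.6092717190003 320.1000915553136 234.3313558515573 [[-1.0, -0.001, 0.003, 0.626], [-0.0, -0.965, -0.261, -0.072], [0.003, -0.261, 0.965, 0.384], [0.0, 0.0, 0.0, 1.0]]
```

View pics/w0.png

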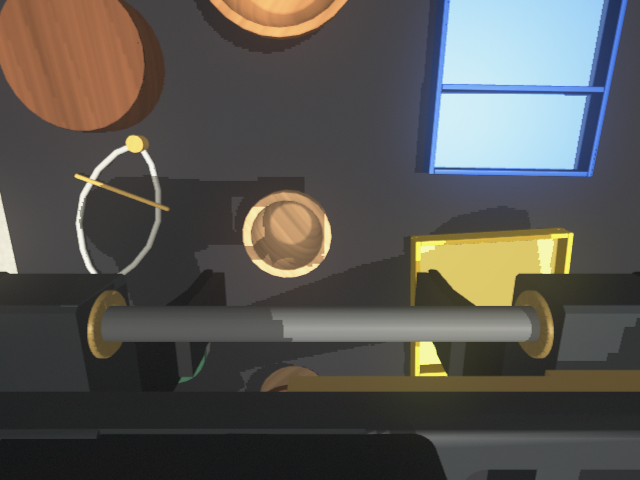

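The wrist view shows the small bowl rim centred near (287,234), blue tray's narrow compartment at (518,130), and part of the yellow tray. Fingers hide rows below 270.

Request:
carry_out --pt "0 0 0 -0.16 -0.325 0.125 1" --pt "0 0 0 -0.16 -0.325 0.125 1" --pt "0 0 0 -0.16 -0.325 0.125 1" --pt "0 0 0 -0.16 -0.325 0.125 1" --pt "0 0 0 -0.16 -0.325 0.125 1" --pt "0 0 0 -0.16 -0.325 0.125 1" --grip_force 40

```text
t: 0.75
tool_pos: [0.5609, -0.1294, 0.2717]
orientation: [[0.0, -1.0, -0.001], [-1.0, -0.0, 0.001], [-0.001, 0.001, -1.0]]
force: [0.3, 0.5, -0.9]
width: 0.0871
grip_force: 0.0
```

Run:
```python
from m import *
c=snap('wrist','w1'); print(c['cam_to_world'].round(3).tolist())
```

```text
[[-1.0, -0.0, 0.002, 0.562], [-0.0, -0.965, -0.261, -0.202], [0.002, -0.261, 0.965, 0.434], [0.0, 0.0, 0.0, 1.0]]
```

View pics/w1.png

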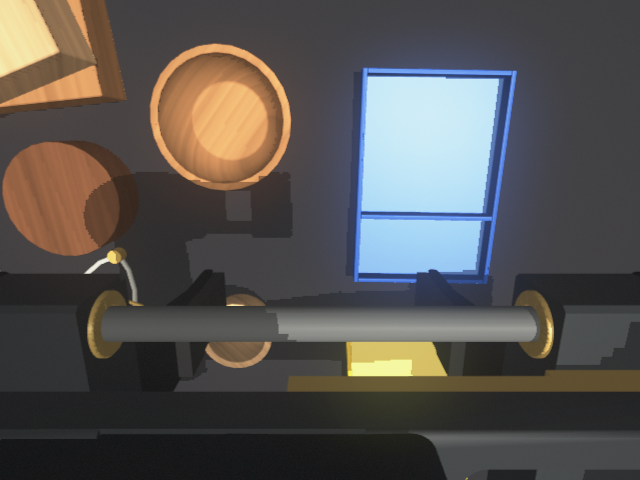

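The wrist view shows the large bowl's rim ellipse centred near (220,117) and the whole blue tray, with outer corners (363,69), (516,71), (355,281), (489,283) and the divider at row 215.

Run:
```python
from m import *
c=ld('w1')
x,e,a,b=circ(c,blob(c,(165,110)),.052,.068); print('large',x.round(4),e.round(4),a,b)
k=blob(c,(430,130),(95,70,70),(125,255,255)); k=k[k[:,1]<300]
q=cv2.approxPolyDP(cv2.convexHull(k.astype(np.float32)),5,True)[:,0]
P=np.array([onz(c,u,v,.022)[:2] for u,v in q]); print(q.tolist(),P.round(4).tolist())
for p in ((363,69),(516,71),(355,281),(489,283),(359,215),(495,217)): print(p,onz(c,*p,.022).round(4))
S=ld('scene0')
print('dark mill',onz(S,167,222,.11))
```

```text
large [ 0.6568 -0.2117] 0.0003 [ 0.58889693 -0.27906266] [ 0.72441566 -0.14437805]
[[639.0, 0.0], [639.0, 299.0], [0.0, 299.0], [0.0, 0.0]] [[0.2548, -0.3232], [0.1864, -0.0114], [0.9352, -0.0118], [0.8674, -0.3225]]
(363, 69) [ 0.5181 -0.2615  0.022 ]
(516, 71) [ 0.3645 -0.2598  0.022 ]
(355, 281) [ 0.5205 -0.0342  0.022 ]
(489, 283) [ 0.3651 -0.0316  0.022 ]
(359, 215) [ 0.518  -0.1122  0.022 ]
(495, 217) [ 0.3676 -0.1099  0.022 ]
dark mill [ 0.55241702 -0.36724932  0.11      ]
```

Request:
carry_out --pt "0 0 0 0.082 -0.204 -0.4 1" --pt "0 0 0 0.082 -0.204 -0.4 1" --pt "0 0 0 0.082 -0.204 -0.4 1" --pt "0 0 0 0.082 -0.204 -0.4 1" --pt "0 0 0 0.082 -0.204 -0.4 1" --pt "0 0 0 0.082 -0.204 -0.5 1" --pt "0 0 0 0.082 -0.204 -0.587 1" --pt "0 0 0 0.082 -0.204 -0.587 1"

```text
t: 1.6
tool_pos: [0.5909, -0.2096, 0.0338]
orientation: [[0.001, -1.0, -0.009], [-1.0, -0.001, 0.002], [-0.002, 0.009, -1.0]]
force: [-0.2, 0.8, -0.5]
width: 0.0869
grip_force: 0.0
```

Request:
carry_out --pt "0 0 0 0 0 0 -1" --pt "0 0 0 0 0 0 -1" --pt "0 0 0 0 0 0 -1" --pt "0 0 0 0 0 0 -1" --pt "0 0 0 0 0 0 -1" --pt "0 0 0 0 0 0 -1" --pt "0 0 0 0 0 0 -1" --pt "0 0 0 0 0 0 -1" --grip_force 30

```text
t: 2.4
tool_pos: [0.5937, -0.2116, 0.0377]
orientation: [[-0.0, -1.0, -0.0], [-1.0, 0.0, 0.0], [-0.0, 0.0, -1.0]]
force: [-0.2, -0.0, 0.0]
width: 0.0309
grip_force: 0.0
```

Request:
carry_out --pt "0 0 0 0 0 -0.003 -1" --pt "0 0 0 0 0 -0.003 -1" --pt "0 0 0 0 0 -0.003 -1" --pt "0 0 0 0 0 -0.003 -1" --pt "0 0 0 0 0 -0.003 -1" --pt "0 0 0 0 0 -0.003 -1" --pt "0 0 0 0 0 -0.003 -1" --pt "0 0 0 0 0 -0.003 -1"

```text
t: 3.2
tool_pos: [0.5943, -0.2117, 0.0369]
orientation: [[0.0, -1.0, 0.001], [-1.0, -0.0, -0.0], [0.0, -0.001, -1.0]]
force: [1.4, -2.6, 3.2]
width: 0.0096
grip_force: 28.2
```

Request:
carry_out --pt "0 0 0 0 0 0.05 -1" --pt "0 0 0 0 0 0.12 -1" --pt "0 0 0 -0.05 0.01 0.18 -1" --pt "0 0 0 -0.12 0.02 0.18 -1" --pt "0 0 0 -0.2 0.03 0.18 -1" --pt "0 0 0 -0.28 0.04 0.18 -1" --pt "0 0 0 -0.36 0.05 0.18 -1" --pt "0 0 0 -0.44 0.06 0.18 -1"

```text
t: 4.0
tool_pos: [0.414, -0.1865, 0.1069]
orientation: [[0.0, -1.0, -0.006], [-1.0, -0.0, 0.002], [-0.002, 0.006, -1.0]]
force: [0.0, -0.4, -1.1]
width: 0.0082
grip_force: 30.8
```

Request:
carry_out --pt "0 0 0 -0.05 0.006 0 -1" --pt "0 0 0 -0.098 0.009 0 -1" --pt "0 0 0 -0.098 0.009 0 -1" --pt "0 0 0 -0.098 0.009 0 -1" --pt "0 0 0 -0.098 0.009 0 -1"

```text
t: 4.5
tool_pos: [0.379, -0.1838, 0.1082]
orientation: [[0.001, -1.0, -0.001], [-1.0, -0.001, 0.0], [-0.0, 0.001, -1.0]]
force: [-0.2, -0.1, -2.1]
width: 0.0083
grip_force: 30.8
```

Run:
```python
from m import *
snap('side','d1');print(arm.state()['tool_pos'])
```

```text
[ 0.37915009 -0.18384624  0.108249  ]
```

View pics/d1.png

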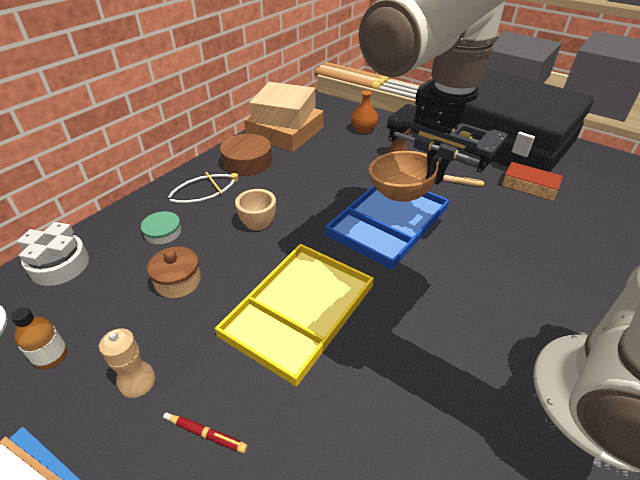

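The side view shows the bowl held level at (403,175) over the blue tray's wide compartment.

Request:
carry_out --pt "0 0 0 0 0 -0.06 -1" --pt "0 0 0 0 0 -0.12 -1" --pt "0 0 0 0 0 -0.15 -1" --pt "0 0 0 0 0 -0.16 -1" --pt "0 0 0 0 0 -0.163 -1" --pt "0 0 0 0 0 -0.163 -1" --pt "0 0 0 0 0 -0.163 -1"

```text
t: 5.25
tool_pos: [0.3784, -0.1843, 0.0439]
orientation: [[0.0, -1.0, -0.001], [-1.0, -0.0, -0.0], [0.0, 0.001, -1.0]]
force: [-6.1, -0.5, 7.0]
width: 0.0093
grip_force: 34.7
```

Request:
carry_out --pt "0 0 0 0 0 0 -0.6" --pt "0 0 0 0 0 0 -0.4" --pt "0 0 0 0 0 0 -0.4" --pt "0 0 0 0 0 0 -0.4" --pt "0 0 0 0 0 0 -0.4" --pt "0 0 0 0 0 0.05 -0.4" --pt "0 0 0 0 0 0.15 -0.4" --pt "0 0 0 0 0 0.25 -0.4"

```text
t: 6.05
tool_pos: [0.378, -0.1839, 0.1441]
orientation: [[0.0, -1.0, -0.002], [-1.0, -0.0, 0.0], [-0.0, 0.002, -1.0]]
force: [0.7, 0.4, -0.0]
width: 0.026
grip_force: 0.0
```

Run:
```python
from m import *
c=ld('w0')
hsv=cv2.cvtColor(c['color'],cv2.COLOR_BGR2HSV); print(hsv[[195,234,265,255],[287,248,287,310]])
for th in (75,110):
  m=((hsv[...,2]>th)&(hsv[...,1]>60)).astype(np.uint8); n,l=cv2.connectedComponents(m); m=(l==l[272,287]).astype(np.uint8)
  k=max(cv2.findContours(m,cv2.RETR_EXTERNAL,cv2.CHAIN_APPROX_NONE)[0],key=cv2.contourArea)[:,0].astype(float)
  print(circ(c,k,.056,.040))
print(onz(c,287,234,.056))
```

```text
[[ 15 112 214]
 [ 23  80 246]
 [ 15 110 142]
 [ 15 105 121]]
(array([0.654276  , 0.01698863]), np.float64(0.00034575418181156297), array([ 0.6148307 , -0.02403867], dtype=float32), array([0.6943131 , 0.05695034], dtype=float32))
(array([0.654415  , 0.01739084]), np.float64(0.00028633707187467836), array([ 0.6148307 , -0.02317385], dtype=float32), array([0.6943131 , 0.05695034], dtype=float32))
[0.65398728 0.01611334 0.056     ]
```

Request:
carry_out --pt "0 0 0 0.1 0.08 0 0" --pt "0 0 0 0.2 0.16 0 1" --pt "0 0 0 0.3 0.25 0 1" --pt "0 0 0 0.4 0.33 0 1" --pt "0 0 0 0.5 0.42 0 1" --pt "0 0 0 0.57 0.48 -0.02 1" --pt "0 0 0 0.6 0.503 -0.06 1" --pt "0 0 0 0.6 0.503 -0.06 1"

```text
t: 6.85
tool_pos: [0.6185, 0.0188, 0.1161]
orientation: [[0.002, -1.0, -0.005], [-1.0, -0.002, -0.001], [0.001, 0.005, -1.0]]
force: [-0.6, 1.4, -0.5]
width: 0.0812
grip_force: 0.0
```

Request:
carry_out --pt "0 0 0 0 0 -0.1 1" --pt "0 0 0 0 0 -0.17 1" --pt "0 0 0 0 0 -0.2065 1" --pt "0 0 0 0 0 -0.2065 1" --pt "0 0 0 0 0 -0.2065 0" --pt "0 0 0 0 0 -0.2065 -0.2" --pt "0 0 0 0 0 -0.2065 -0.4" --pt "0 0 0 0 0 -0.2065 -0.5"

```text
t: 7.65
tool_pos: [0.619, 0.0173, 0.0379]
orientation: [[-0.0, -1.0, 0.002], [-1.0, 0.0, 0.0], [-0.0, -0.002, -1.0]]
force: [-0.4, 0.1, 0.3]
width: 0.063
grip_force: 0.0
```

Request:
carry_out --pt "0 0 0 0 0 0 -1" --pt "0 0 0 0 0 0 -1" --pt "0 0 0 0 0 0 -1" --pt "0 0 0 0 0 0 -1" --pt "0 0 0 0 0 0 -1" --pt "0 0 0 0 0 0 -1" --grip_force 25

```text
t: 8.25
tool_pos: [0.6185, 0.0172, 0.0367]
orientation: [[0.0, -1.0, -0.0], [-1.0, -0.0, -0.0], [0.0, 0.0, -1.0]]
force: [-0.7, -0.5, -0.2]
width: 0.0152
grip_force: 0.0
```

Request:
carry_out --pt "0 0 0 0 0 0 -1" --pt "0 0 0 0 0 0 -1" --pt "0 0 0 0 0 0 -1" --pt "0 0 0 0 0 0.06 -1" --pt "0 0 0 0 0 0.15 -1" --pt "0 0 0 0 0 0.25 -1" --pt "0 0 0 -0.03 -0.03 0.35 -1" --pt "0 0 0 -0.1 -0.1 0.4 -1"

```text
t: 9.05
tool_pos: [0.5807, -0.022, 0.1997]
orientation: [[0.003, -1.0, 0.005], [-1.0, -0.003, 0.0], [-0.0, -0.005, -1.0]]
force: [0.2, -0.5, -0.4]
width: 0.0087
grip_force: 24.6
```

Request:
carry_out --pt "0 0 0 -0.07 -0.05 0 -1" --pt "0 0 0 -0.15 -0.1 0 -1" --pt "0 0 0 -0.23 -0.14 0 -1" --pt "0 0 0 -0.3 -0.16 0 -1" --pt "0 0 0 -0.38 -0.17 0 -1" --pt "0 0 0 -0.43 -0.17 0 -1" --pt "0 0 0 -0.43 -0.17 0 -1" --pt "0 0 0 -0.43 -0.17 0 -1"

```text
t: 9.85
tool_pos: [0.4063, -0.0909, 0.1968]
orientation: [[-0.0, -1.0, 0.0], [-1.0, 0.0, -0.0], [0.0, -0.0, -1.0]]
force: [0.6, 0.1, -0.7]
width: 0.0088
grip_force: 24.6
```

Run:
```python
from m import *
c=snap('wrist','w2'); print(arm.state()['tool_pos'],proj(c,(.4414,-.184,.058)))
```

```text
[ 0.40695934 -0.09079897  0.19677487] (np.float64(273.7996916739509), np.float64(102.09826263449261))
```

View pics/w2.png

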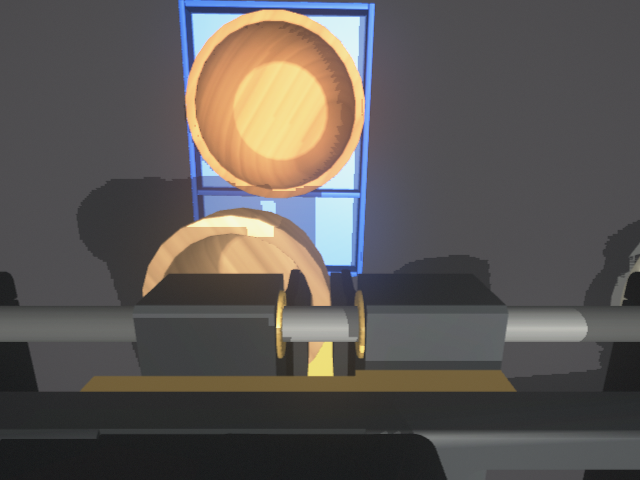

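The wrist view shows the large bowl standing inside the wide compartment with its rim centre at about (275.5,104), within 2 px of prediction, and the small bowl held below.

Request:
carry_out --pt "0 0 0 -0.003 -0.1 0 -1" --pt "0 0 0 -0.003 -0.18 0 -1" --pt "0 0 0 -0.003 -0.232 0 -1" --pt "0 0 0 -0.003 -0.232 -0.1 -1" --pt "0 0 0 -0.003 -0.232 -0.2 -1" --pt "0 0 0 -0.003 -0.232 -0.26 -1" --pt "0 0 0 -0.003 -0.232 -0.3 -1" --pt "0 0 0 -0.003 -0.232 -0.3 -1"

```text
t: 10.7
tool_pos: [0.4043, -0.1835, 0.0741]
orientation: [[-0.0, -1.0, -0.007], [-1.0, 0.0, 0.001], [-0.001, 0.007, -1.0]]
force: [-0.2, 0.2, -1.0]
width: 0.0087
grip_force: 25.0
```

Request:
carry_out --pt "0 0 0 0 0 -0.03 -1" --pt "0 0 0 0 0 -0.05 -1" --pt "0 0 0 0 0 -0.058 -1" --pt "0 0 0 0 0 -0.058 -1"

```text
t: 11.1
tool_pos: [0.4055, -0.1837, 0.054]
orientation: [[0.0, -1.0, -0.0], [-1.0, -0.0, -0.0], [0.0, 0.0, -1.0]]
force: [-3.0, 0.3, 4.7]
width: 0.0088
grip_force: 25.3
```

Request:
carry_out --pt "0 0 0 0 0 0 -0.7" --pt "0 0 0 0 0 0 -0.62" --pt "0 0 0 0 0 0 -0.62" --pt "0 0 0 0 0 0 -0.62" --pt "0 0 0 0 0 0.03 -0.62" --pt "0 0 0 0 0 0.1 -0.62" --pt "0 0 0 0 0 0.2 -0.62" --pt "0 0 0 0 0 0.3 -0.62"

```text
t: 11.9
tool_pos: [0.405, -0.1836, 0.1747]
orientation: [[0.0, -1.0, -0.001], [-1.0, -0.0, -0.0], [0.0, 0.001, -1.0]]
force: [1.5, 0.3, -0.4]
width: 0.0167
grip_force: 0.0
```

Request:
carry_out --pt "0 0 0 0.05 0.1 0.1 0" --pt "0 0 0 0.09 0.2 0.15 0" --pt "0 0 0 0.09 0.3 0.2 0" --pt "0 0 0 0.09 0.4 0.2 1" --pt "0 0 0 0.09 0.5 0.2 1" --pt "0 0 0 0.09 0.57 0.2 1" --pt "0 0 0 0.09 0.57 0.2 1" --pt "0 0 0 0.09 0.57 0.2 1"

```text
t: 12.7
tool_pos: [0.4412, 0.0449, 0.2535]
orientation: [[0.002, -1.0, -0.0], [-1.0, -0.002, -0.0], [0.0, 0.0, -1.0]]
force: [0.1, 0.5, 0.1]
width: 0.0729
grip_force: 0.0
```

Run:
```python
from m import *
snap('side','d2'); c=snap('wrist','w3'); print(arm.state()['tool_pos'])
a=ld('d2')['color'][80:330,180:480]
cv2.imwrite('pics/j.png',np.hstack([cv2.resize(a,(400,333)),cv2.resize(c['color'],(400,333),interpolation=cv2.INTER_AREA)]))
```

```text
[0.4412196  0.04387962 0.25344637]
```

View pics/j.png

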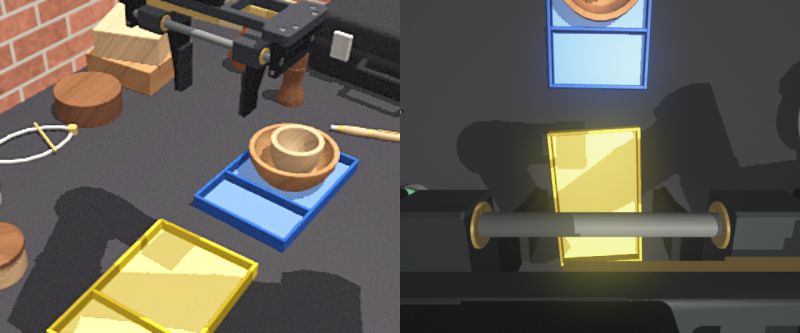

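Left: the small bowl stands level inside the large one, in the blue wide compartment. Right: the blue narrow compartment is free, and the yellow tray's top corners are visible at about (548,132) and (640,127) in the montage.

Request:
carry_out --pt "0 0 0 0.15 0.565 0.115 1" --pt "0 0 0 0.15 0.565 0.115 1" --pt "0 0 0 0.15 0.565 0.115 1" --pt "0 0 0 0.15 0.565 0.115 1" --pt "0 0 0 0.15 0.565 0.115 1" --pt "0 0 0 0.15 0.565 0.115 1" --pt "0 0 0 0.15 0.565 0.115 1" --pt "0 0 0 0.15 0.565 0.115 1"

```text
t: 13.6
tool_pos: [0.5013, 0.2688, 0.2992]
orientation: [[-0.002, -1.0, -0.001], [-1.0, 0.002, -0.001], [0.001, 0.001, -1.0]]
force: [-0.3, -0.1, 0.4]
width: 0.0869
grip_force: 0.0
```

Run:
```python
from m import *
c=snap('wrist','w4'); print(arm.state()['tool_pos'])
```

```text
[0.50129348 0.26875152 0.29946516]
```

View pics/w4.png

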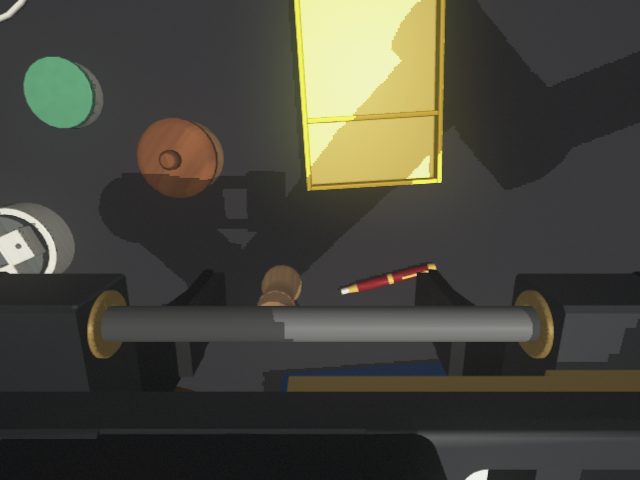

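The wrist view shows the box knob at (170,159), the red pen from (341,292) to (437,265), and the yellow tray's narrow end with outer corners (309,189) and (441,182), with the mill at (280,285) partly hidden.

Run:
```python
from m import *
c=ld('w4'); S,D=ld('scene0'),ld('side0')
for p in ((309,189),(441,182),(306,119),(438,113)): print('yel',p,onz(c,*p,.022).round(4))
w=ld('w3')
for p in (((548-400)*1.6,132*480/333),((640-400)*1.6,127*480/333)): print('yel far',onz(w,*p,.022).round(4))
print('knob',onz(c,170,159,.072).round(4))
hsv=cv2.cvtColor(c['color'],cv2.COLOR_BGR2HSV)
m=((hsv[...,2]>55)&(hsv[...,1]>50)).astype(np.uint8)[:,:300]; n,l=cv2.connectedComponents(m)
k=max(cv2.findContours((l==l[170,190]).astype(np.uint8),cv2.RETR_EXTERNAL,cv2.CHAIN_APPROX_NONE)[0],key=cv2.contourArea)[:,0].astype(float)
print('lid',circ(c,k,.054,.042))
for e in ((341,292),(437,265)): print('pen',onz(c,*e,.007).round(4))
for cc,n in ((S,'S'),(D,'D')):
    I=cc['color']; hs=cv2.cvtColor(I,cv2.COLOR_BGR2HSV)
    x0,x1,y0,y1=(465,510,245,295) if n=='S' else (95,160,320,400)
    if n=='D': m2=((hs[...,1]<70)&(hs[...,2]>110)); yy,xx=np.nonzero(m2[325:350,100:135]); print('nutD',xx.mean()+100,yy.mean()+325,len(xx))
cv2.imwrite('pics/k.png',np.hstack([cv2.resize(S['color'][240:300,455:515],(390,390),interpolation=cv2.INTER_CUBIC),cv2.resize(D['color'][320:400,90:170],(390,390),interpolation=cv2.INTER_CUBIC)]))
```

```text
yel (309, 189) [0.5142 0.2609 0.022 ]
yel (441, 182) [0.3622 0.2531 0.022 ]
yel (306, 119) [0.5168 0.1835 0.022 ]
yel (438, 113) [0.3717 0.1774 0.022 ]
yel far [0.5278 0.0312 0.022 ]
yel far [0.3756 0.0237 0.022 ]
knob [0.6519 0.2232 0.072 ]
lid (array([0.64892345, 0.22321238]), np.float64(0.002100844201322783), array([0.60270894, 0.1832883 ], dtype=float32), array([0.69394344, 0.26469484], dtype=float32))
pen [0.4747 0.3961 0.007 ]
pen [0.3541 0.3596 0.007 ]
nutD 114.6744966442953 338.29194630872485 298
```

View pics/k.png

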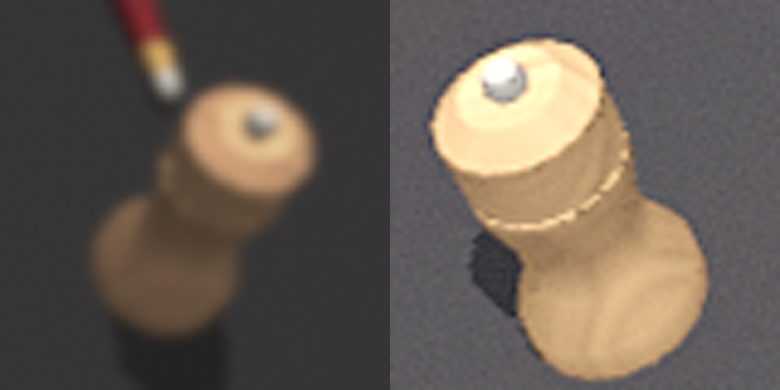

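Run:
```python
from m import *
S,D=ld('scene0'),ld('side0')
(o,d),(p,e)=ray(S,495.3,258.9),ray(D,113.2,335.8)
s,t=np.linalg.lstsq(np.c_[d,-e],p-o,rcond=None)[0]; print(o+s*d,p+t*e,onz(S,495.3,258.9,.113),onz(D,113.2,335.8,.113))
```

```text
[0.55138598 0.38718337 0.11009107] [0.55107361 0.38643452 0.10999106] [0.5532811  0.38600435 0.113     ] [0.54849919 0.38710656 0.113     ]
```

Request:
carry_out --pt "0 0 0 0.124 0.291 -0.1 1" --pt "0 0 0 0.124 0.291 -0.2 1" --pt "0 0 0 0.124 0.291 -0.3 1" --pt "0 0 0 0.124 0.291 -0.37 1" --pt "0 0 0 0.124 0.291 -0.37 1" --pt "0 0 0 0.124 0.291 -0.46 1" --pt "0 0 0 0.124 0.291 -0.55 1" --pt "0 0 0 0.124 0.291 -0.579 1"

```text
t: 14.45
tool_pos: [0.5499, 0.3843, 0.0661]
orientation: [[-0.002, -1.0, -0.004], [-1.0, 0.002, -0.003], [0.003, 0.004, -1.0]]
force: [0.1, -0.3, -0.0]
width: 0.0869
grip_force: 0.0
```

Request:
carry_out --pt "0 0 0 0 0 0 -1" --pt "0 0 0 0 0 0 -1" --pt "0 0 0 0 0 0 -1" --pt "0 0 0 0 0 0 -1" --pt "0 0 0 0 0 0 -1" --pt "0 0 0 0 0 0 -1" --pt "0 0 0 0 0 0 -1" --pt "0 0 0 0 0 0 -1" --grip_force 25

```text
t: 15.25
tool_pos: [0.551, 0.387, 0.0683]
orientation: [[0.0, -1.0, 0.0], [-1.0, -0.0, 0.0], [-0.0, -0.0, -1.0]]
force: [-1.1, -0.5, 3.1]
width: 0.0413
grip_force: 25.0
```

Request:
carry_out --pt "0 0 0 0 0 0.05 -1" --pt "0 0 0 0 0 0.13 -1" --pt "0 0 0 0 0 0.23 -1" --pt "0 0 0 -0.03 -0.04 0.3 -1" --pt "0 0 0 -0.08 -0.12 0.325 -1" --pt "0 0 0 -0.13 -0.2 0.325 -1" --pt "0 0 0 -0.18 -0.28 0.325 -1" --pt "0 0 0 -0.23 -0.36 0.325 -1"

```text
t: 16.05
tool_pos: [0.4576, 0.2413, 0.1974]
orientation: [[0.0, -1.0, -0.001], [-1.0, -0.0, -0.0], [0.0, 0.001, -1.0]]
force: [-0.0, 0.0, -1.1]
width: 0.0414
grip_force: 25.0
```

Request:
carry_out --pt "0 0 0 -0.03 -0.1 0 -1" --pt "0 0 0 -0.041 -0.2 0 -1" --pt "0 0 0 -0.041 -0.3 0 -1" --pt "0 0 0 -0.041 -0.4 0 -1" --pt "0 0 0 -0.041 -0.5 0 -1" --pt "0 0 0 -0.041 -0.6 0 -1" --pt "0 0 0 -0.041 -0.7 0 -1" --pt "0 0 0 -0.041 -0.765 0 -1"

```text
t: 16.85
tool_pos: [0.4417, -0.0653, 0.1976]
orientation: [[-0.002, -1.0, -0.001], [-1.0, 0.002, 0.0], [-0.0, 0.001, -1.0]]
force: [0.3, 0.2, -1.4]
width: 0.0416
grip_force: 25.0
```

Request:
carry_out --pt "0 0 0 0 -0.02 0 -1" --pt "0 0 0 0 -0.022 0 -1" --pt "0 0 0 0 -0.022 -0.1 -1" --pt "0 0 0 0 -0.022 -0.2 -1" --pt "0 0 0 0 -0.022 -0.27 -1" --pt "0 0 0 0 -0.022 -0.3 -1" --pt "0 0 0 0 -0.022 -0.3 -1"

```text
t: 17.55
tool_pos: [0.4416, -0.0711, 0.0763]
orientation: [[0.002, -1.0, -0.004], [-1.0, -0.002, -0.001], [0.001, 0.004, -1.0]]
force: [-0.4, 0.9, -0.9]
width: 0.0413
grip_force: 25.0
```

Request:
carry_out --pt "0 0 0 0 0 -0.005 -1" --pt "0 0 0 0 0 -0.01 -1" --pt "0 0 0 0 0 -0.01 -1" --pt "0 0 0 0 0 -0.01 -1"

```text
t: 17.95
tool_pos: [0.4429, -0.0718, 0.0745]
orientation: [[0.0, -1.0, 0.001], [-1.0, -0.0, 0.0], [-0.0, -0.001, -1.0]]
force: [-0.6, -0.6, -1.5]
width: 0.0416
grip_force: 25.0
```

Request:
carry_out --pt "0 0 0 0 0 -0.003 -1" --pt "0 0 0 0 0 -0.003 -1" --pt "0 0 0 0 0 -0.003 -1"

```text
t: 18.25
tool_pos: [0.4432, -0.0719, 0.0741]
orientation: [[0.0, -1.0, 0.002], [-1.0, -0.0, -0.0], [0.0, -0.002, -1.0]]
force: [-2.4, 2.1, 6.8]
width: 0.0414
grip_force: 25.0
```

Request:
carry_out --pt "0 0 0 0 0 0 0.3" --pt "0 0 0 0 0 0 0.7" --pt "0 0 0 0 0 0 0.7" --pt "0 0 0 0 0 0 0.7" --pt "0 0 0 0 0 0.05 0.7" --pt "0 0 0 0 0 0.13 0.7" --pt "0 0 0 0 0 0.23 0.7" --pt "0 0 0 0 0 0.33 0.7"

```text
t: 19.05
tool_pos: [0.4421, -0.0721, 0.2059]
orientation: [[-0.0, -1.0, -0.001], [-1.0, 0.0, -0.0], [0.0, 0.001, -1.0]]
force: [0.8, 0.9, -0.5]
width: 0.0738
grip_force: 0.0
```

Request:
carry_out --pt "0 0 0 0.07 0.1 0 0.7" --pt "0 0 0 0.14 0.2 0 0.7" --pt "0 0 0 0.21 0.3 0 0.5" --pt "0 0 0 0.28 0.4 0 0.3" --pt "0 0 0 0.35 0.5 0 0.2" --pt "0 0 0 0.42 0.6 0 0.2" --pt "0 0 0 0.49 0.7 -0.05 0.2" --pt "0 0 0 0.52 0.738 -0.1 0.2"

```text
t: 19.85
tool_pos: [0.6526, 0.2267, 0.1638]
orientation: [[0.002, -1.0, 0.002], [-1.0, -0.002, 0.001], [-0.001, -0.002, -1.0]]
force: [-0.7, -0.8, -0.7]
width: 0.0523
grip_force: 0.0
```

Request:
carry_out --pt "0 0 0 0 0 0 0.2" --pt "0 0 0 0 0 -0.1 0.2" --pt "0 0 0 0 0 -0.2 0.2" --pt "0 0 0 0 0 -0.25 0.2" --pt "0 0 0 0 0 -0.27 0.2" --pt "0 0 0 0 0 -0.27 0.2" --pt "0 0 0 0 0 -0.27 0.2"

```text
t: 20.55
tool_pos: [0.6514, 0.2233, 0.0584]
orientation: [[-0.0, -1.0, 0.003], [-1.0, 0.0, 0.001], [-0.001, -0.003, -1.0]]
force: [0.4, 0.9, 0.4]
width: 0.0524
grip_force: 0.0
```

Request:
carry_out --pt "0 0 0 0 0 -0.003 -0.2" --pt "0 0 0 0 0 -0.003 -1" --pt "0 0 0 0 0 -0.003 -1" --pt "0 0 0 0 0 -0.003 -1" --pt "0 0 0 0 0 -0.003 -1" --pt "0 0 0 0 0 -0.003 -1" --pt "0 0 0 0 0 -0.003 -1" --grip_force 30

```text
t: 21.25
tool_pos: [0.651, 0.2234, 0.0558]
orientation: [[0.0, -1.0, 0.001], [-1.0, -0.0, 0.0], [-0.0, -0.001, -1.0]]
force: [1.3, 0.6, 1.3]
width: 0.0184
grip_force: 30.0
```

Request:
carry_out --pt "0 0 0 0 0 0.03 -1" --pt "0 0 0 0 0 0.1 -1" --pt "0 0 0 0 0 0.18 -1" --pt "0 0 0 0 0 0.2 -1" --pt "0 0 0 0 0 0.2 -1"

```text
t: 21.75
tool_pos: [0.651, 0.2237, 0.1376]
orientation: [[-0.0, -1.0, 0.003], [-1.0, 0.0, 0.002], [-0.002, -0.003, -1.0]]
force: [0.4, -0.1, -1.8]
width: 0.0187
grip_force: 30.0
```

Request:
carry_out --pt "0 0 0 -0.08 -0.05 0 -1" --pt "0 0 0 -0.17 -0.1 0 -1" --pt "0 0 0 -0.26 -0.15 0 -1" --pt "0 0 0 -0.35 -0.2 0 -1" --pt "0 0 0 -0.44 -0.25 0 -1" --pt "0 0 0 -0.51 -0.296 0 -1" --pt "0 0 0 -0.51 -0.296 0 -1" --pt "0 0 0 -0.51 -0.296 -0.05 -1"

```text
t: 22.55
tool_pos: [0.4473, 0.1051, 0.1168]
orientation: [[0.001, -1.0, 0.004], [-1.0, -0.001, 0.002], [-0.002, -0.004, -1.0]]
force: [0.9, -0.2, -0.6]
width: 0.0185
grip_force: 30.0
```

Request:
carry_out --pt "0 0 0 0 0 -0.06 -1" --pt "0 0 0 0 0 -0.1 -1" --pt "0 0 0 0 0 -0.12 -1" --pt "0 0 0 0 0 -0.13 -1" --pt "0 0 0 0 0 -0.13 -1" --pt "0 0 0 0 0 -0.13 -1"

```text
t: 23.15
tool_pos: [0.4471, 0.1051, 0.064]
orientation: [[0.0, -1.0, 0.001], [-1.0, -0.0, 0.0], [-0.0, -0.001, -1.0]]
force: [-0.1, 0.4, -1.0]
width: 0.0189
grip_force: 30.0
```

Request:
carry_out --pt "0 0 0 0 0 -0.004 -1" --pt "0 0 0 0 0 -0.006 -1" --pt "0 0 0 0 0 -0.007 -1" --pt "0 0 0 0 0 -0.007 -1"

```text
t: 23.55
tool_pos: [0.4474, 0.1052, 0.0615]
orientation: [[0.0, -1.0, 0.002], [-1.0, -0.0, 0.001], [-0.001, -0.002, -1.0]]
force: [-0.0, 0.3, 3.6]
width: 0.0186
grip_force: 30.0
```

Request:
carry_out --pt "0 0 0 0 0 0 -0.3" --pt "0 0 0 0 0 0 0" --pt "0 0 0 0 0 0 0" --pt "0 0 0 0 0 0 0" --pt "0 0 0 0 0 0.08 0" --pt "0 0 0 0 0 0.17 0" --pt "0 0 0 0 0 0.27 0" --pt "0 0 0 0 0 0.35 0"

```text
t: 24.35
tool_pos: [0.4469, 0.1049, 0.2026]
orientation: [[0.0, -1.0, 0.002], [-1.0, -0.0, 0.001], [-0.001, -0.002, -1.0]]
force: [0.9, 0.4, -0.2]
width: 0.0434
grip_force: 0.0
```

Request:
carry_out --pt "0 0 -0.04 -0.01 0.08 0 0" --pt "0 0 -0.08 -0.02 0.16 0 0" --pt "0 0 -0.12 -0.03 0.26 0 0" --pt "0 0 -0.16 -0.04 0.36 0 0" --pt "0 0 -0.2 -0.05 0.46 0 0" --pt "0 0 -0.24 -0.06 0.56 0 0" --pt "0 0 -0.28 -0.075 0.65 0 0" --pt "0 0 -0.3 -0.084 0.683 0 0"

```text
t: 25.15
tool_pos: [0.4125, 0.381, 0.1997]
orientation: [[-0.81, -0.587, -0.0], [-0.587, 0.81, 0.0], [0.0, 0.0, -1.0]]
force: [0.2, 0.2, -0.4]
width: 0.0434
grip_force: 0.0
```

Request:
carry_out --pt "0 0 -0.04 0 0 0 0" --pt "0 0 -0.08 0 0 0 0" --pt "0 0 -0.107 0 0 0 0" --pt "0 0 -0.107 0 0 0 0" --pt "0 0 -0.107 0 0 0 0"

```text
t: 25.65
tool_pos: [0.4129, 0.3779, 0.2003]
orientation: [[-0.957, -0.29, -0.0], [-0.29, 0.957, -0.0], [0.0, -0.0, -1.0]]
force: [-0.1, 0.1, -0.4]
width: 0.0433
grip_force: 0.0
```

Run:
```python
from m import *
c=snap('wrist','w5'); s=arm.state(); print(s['tool_pos'],s['orientation'].round(3).tolist(),s['q'].round(2))
d=snap('side','d3')
hsv=cv2.cvtColor(d['color'],cv2.COLOR_BGR2HSV)
cv2.imwrite('pics/j2.png',np.hstack([cv2.resize(d['color'],(400,300),interpolation=cv2.INTER_AREA),cv2.resize(c['color'],(400,300),interpolation=cv2.INTER_AREA)]))
```

```text
[0.41293912 0.37795677 0.20040392] [[-0.957, -0.289, -0.0], [-0.289, 0.957, -0.0], [0.0, -0.0, -1.0]] [ 1.03  0.29 -0.19 -0.   -1.09 -2.31]
```

View pics/j2.png

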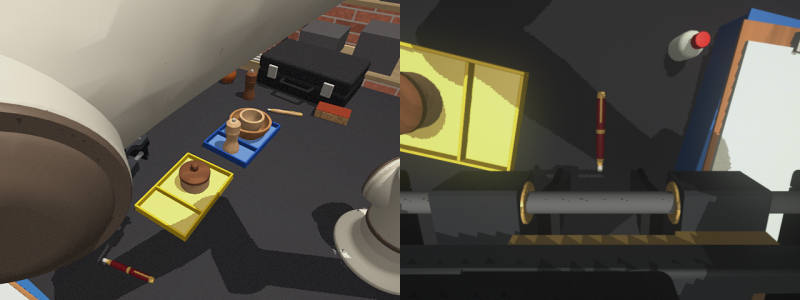

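Left: the mill stands upright in the blue tray's narrow compartment next to the nested bowls, and the box stands in the yellow wide compartment. Right: the red pen runs vertically (aligned) at montage x≈600, rows 92 to 172.

Run:
```python
from m import *
c=ld('w5'); hsv=cv2.cvtColor(c['color'],cv2.COLOR_BGR2HSV)
m=(((hsv[...,0]<10)|(hsv[...,0]>165)|((hsv[...,0]<32)))&(hsv[...,1]>90)&(hsv[...,2]>60)).astype(np.uint8); m[:, :290]=0; m[:,350:]=0; m[:130]=0; m[290:]=0
y,x=np.nonzero(m); print(y.min(),y.max(),x.mean(), x[y<190].mean(), x[y>225].mean())
for p in ((x[y<190].mean(),y.min()),(x[(y>225)&(y<265)].mean(),275)): print(onz(c,*p,.007))
print([onz(c,(u-400)*1.6,v*1.6,.022).round(4).tolist() for u,v in ((528,72),(513,171))])
```

```text
146 265 320.64152249134946 321.32608695652175 319.92152466367713
[0.35717003 0.36115125 0.007     ]
[0.47701447 0.39611841 0.007     ]
[[0.361, 0.2585, 0.022], [0.5084, 0.2676, 0.022]]
```

Request:
carry_out --pt "0 0 0 0.006 0.001 -0.1 0" --pt "0 0 0 0.006 0.001 -0.2 0" --pt "0 0 0 0.006 0.001 -0.3 0" --pt "0 0 0 0.006 0.001 -0.4 0" --pt "0 0 0 0.006 0.001 -0.45 0" --pt "0 0 0 0.006 0.001 -0.483 0" --pt "0 0 0 0.006 0.001 -0.483 0" --pt "0 0 0 0.006 0.001 -0.483 0"

```text
t: 26.55
tool_pos: [0.416, 0.3792, 0.0084]
orientation: [[-0.957, -0.289, 0.001], [-0.289, 0.957, 0.001], [-0.001, 0.001, -1.0]]
force: [0.4, 0.3, 0.9]
width: 0.0435
grip_force: 0.0
```

Request:
carry_out --pt "0 0 0 0 0 -0.006 0" --pt "0 0 0 0 0 -0.013 0" --pt "0 0 0 0 0 -0.013 -0.5" --pt "0 0 0 0 0 -0.013 -1" --pt "0 0 0 0 0 -0.013 -1" --pt "0 0 0 0 0 -0.013 -1" --pt "0 0 0 0 0 -0.013 -1" --pt "0 0 0 0 0 -0.013 -1" --grip_force 15

```text
t: 27.35
tool_pos: [0.4154, 0.3785, 0.0024]
orientation: [[-0.958, -0.288, 0.0], [-0.288, 0.958, 0.0], [-0.0, 0.0, -1.0]]
force: [0.2, 0.1, 0.6]
width: 0.0128
grip_force: 15.0
```

Request:
carry_out --pt "0 0 0 0 0 0 -1" --pt "0 0 0 0 0 0.05 -1" --pt "0 0 0 0 0 0.13 -1" --pt "0 0 0 0 0 0.22 -1" --pt "0 0 0 0 0 0.25 -1" --pt "0 0 0 0 0 0.25 -1"

```text
t: 27.95
tool_pos: [0.416, 0.3794, 0.1043]
orientation: [[-0.958, -0.288, 0.002], [-0.288, 0.958, 0.004], [-0.003, 0.003, -1.0]]
force: [0.4, -0.3, -0.9]
width: 0.0129
grip_force: 15.0
```

Request:
carry_out --pt "0 0 -0.02 0.02 -0.1 0 -1" --pt "0 0 -0.04 0.04 -0.2 0 -1" --pt "0 0 -0.06 0.05 -0.3 0 -1" --pt "0 0 -0.076 0.062 -0.38 0 -1" --pt "0 0 -0.076 0.062 -0.393 0 -1" --pt "0 0 -0.076 0.062 -0.393 -0.1 -1" --pt "0 0 -0.076 0.062 -0.393 -0.1 -1" --pt "0 0 -0.076 0.062 -0.393 -0.1 -1"

```text
t: 28.75
tool_pos: [0.4396, 0.221, 0.0614]
orientation: [[-0.999, -0.054, -0.002], [-0.054, 0.999, -0.003], [0.003, -0.003, -1.0]]
force: [0.8, 0.3, -0.6]
width: 0.0128
grip_force: 15.0
```

Run:
```python
from m import *
c=snap('scene','s4'); s=arm.state(); print(s['tool_pos'],s['orientation'].round(3).tolist())
d=snap('side','d4')
cv2.imwrite('pics/j3.png',np.hstack([cv2.resize(d['color'][220:400,190:400],(400,343)),cv2.resize(c['color'][150:310,290:480],(400,343))]))
```

```text
[0.44033737 0.22179246 0.06240963] [[-0.999, -0.055, -0.0], [-0.055, 0.999, -0.001], [0.0, -0.001, -1.0]]
```

View pics/j3.png

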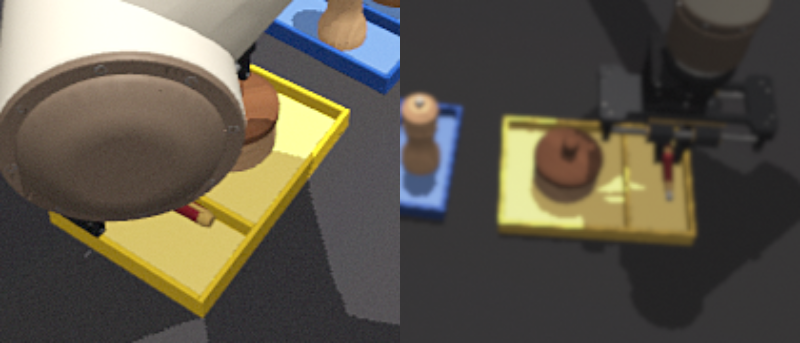

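The views show the pen hanging above the yellow tray's narrow compartment, parallel to it, with the gripper body clear of the box knob.

Request:
carry_out --pt "0 0 0 0 0 -0.05 -1" --pt "0 0 0 0 0 -0.09 -1" --pt "0 0 0 0 0 -0.115 -1" --pt "0 0 0 0 0 -0.125 -1" --pt "0 0 0 0 0 -0.125 -1" --pt "0 0 0 0 0 -0.125 -1"

```text
t: 29.45
tool_pos: [0.4407, 0.2217, 0.013]
orientation: [[-0.999, -0.054, 0.001], [-0.054, 0.999, 0.001], [-0.001, 0.001, -1.0]]
force: [-0.0, 0.1, -0.7]
width: 0.0128
grip_force: 15.0
```

Request:
carry_out --pt "0 0 0 0 0 -0.006 -1" --pt "0 0 0 0 0 -0.01 -1" --pt "0 0 0 0 0 -0.01 -1"

```text
t: 29.75
tool_pos: [0.4402, 0.2213, 0.0084]
orientation: [[-0.999, -0.053, 0.0], [-0.053, 0.999, 0.0], [-0.0, 0.0, -1.0]]
force: [0.9, 0.5, -0.0]
width: 0.0127
grip_force: 15.0
```

Request:
carry_out --pt "0 0 0 0 0 0 -0.55" --pt "0 0 0 0 0 0 -0.5" --pt "0 0 0 0 0 0 -0.5" --pt "0 0 0 0 0 0 -0.5" --pt "0 0 0 0 0 0.05 -0.5" --pt "0 0 0 0 0 0.15 -0.5" --pt "0 0 0 0 0 0.25 -0.5" --pt "0 0 0 0 0 0.35 -0.5"

```text
t: 30.55
tool_pos: [0.4399, 0.2209, 0.1498]
orientation: [[-0.999, -0.053, -0.0], [-0.053, 0.999, -0.0], [0.0, -0.0, -1.0]]
force: [0.5, 1.2, -0.5]
width: 0.0216
grip_force: 0.0
```

Request:
carry_out --pt "0 0 0 0 0 0.1 -0.5" --pt "0 0 0 0 0.1 0.2 -0.5" --pt "0 0 0 0 0.2 0.25 -0.5" --pt "0 0 0 0 0.3 0.25 -0.5" --pt "0 0 0 0 0.4 0.25 -0.5" --pt "0 0 0 0 0.5 0.25 -0.5" --pt "0 0 0 0 0.5 0.25 -0.5" --pt "0 0 0 0 0.5 0.25 -0.5"

```text
t: 31.35
tool_pos: [0.4397, 0.4215, 0.2474]
orientation: [[-0.999, -0.054, -0.001], [-0.054, 0.999, -0.002], [0.001, -0.002, -1.0]]
force: [-0.0, -0.0, -0.0]
width: 0.0217
grip_force: 0.0
```

Run:
```python
from m import *
c=snap('scene','s5'); d=snap('side','d5'); w=snap('wrist','w6'); print(arm.state()['tool_pos'])
cv2.imwrite('pics/j4.png',np.vstack([np.hstack([cv2.resize(d['color'],(400,300),interpolation=cv2.INTER_AREA),cv2.resize(w['color'],(400,300),interpolation=cv2.INTER_AREA)]),cv2.resize(c['color'][150:310,130:510],(800,300))[:, :800]]))
```

```text
[0.44018624 0.42013707 0.24850153]
```

View pics/j4.png

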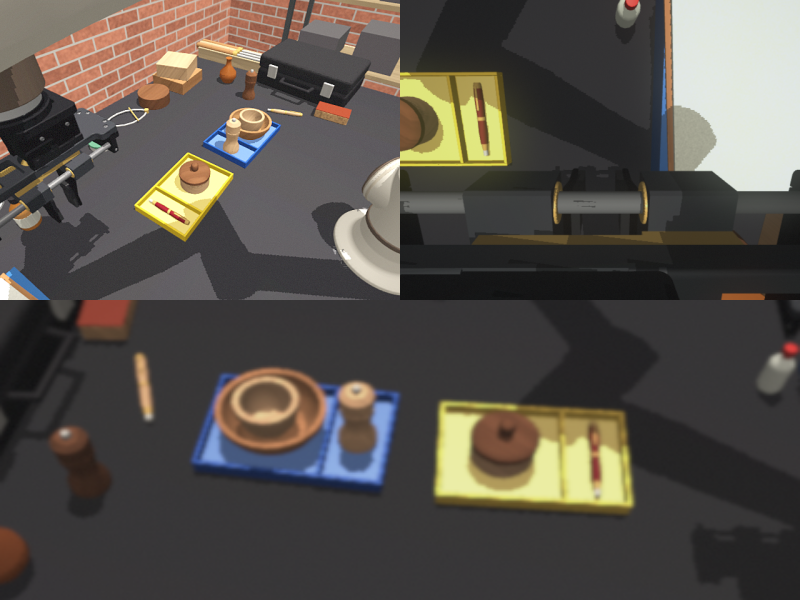

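All three views show the nested bowls and upright mill in the blue tray, and the box and the flat red pen in the yellow tray. The dark mill and pale pen haven't moved, and the arm is clear of everything.

```bash
python3 -c "
from station import arm
print(arm.close_job())"
```

```text
the job is handed in; nothing more can be done
None
```

Both gift sets are made up as asked, and the job was handed in at about 31 s on the robot's clock; the hand-in call returned no verdict.

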